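# Slide the loaded sample rack round the clutter and dock it at the sensing plate

### The arm

A 6-joint arm with a two-finger parallel gripper is mounted at the origin on the work surface. World frame = base frame: x ahead of the robot, y to its left, z up, the work surface at z = 0. Lengths are in m, angles in rad, forces in N, time in s.
With the tool pointing down it reaches from about 0.325 to 0.85 m from the base axis. Payload 4.4 kg.
Tool frame: the origin (TCP) lies on the centre line of the jaws, within the pads' length; the fingertips stand 17 mm ahead of it and the grasp point (between the pads) lies 2 mm behind it (manip.finger_overhang is the distance from the TCP to the fingertips, in m); z points along the fingers, y is the line along which they close (so a half turn about z gives the same grasp; the last joint's range is limited). The gripper opens to 94 mm and grips with 3 to 60 N. Pads are 16 mm wide; open, the fingers measure 119 mm over their backs; the gripper's body (75 mm by 177 mm) begins 78 mm behind the grasp point.
Start: joints at [-1.282, 0.207, 1.542, -0, 1.393, -0.15], TCP at [0.244, -0.521, 0.222] pointing down, gripper open.
Joint ranges: [-2.73, 2.73], [-0.86, 2.22], [0.23, 2.46], [-1.11, 4.25], [0.08, 2.63], [-2.82, 2.82]. Speed limits (rad/s): [2.79, 2.79, 3.14, 3.14, 3.14, 3.14].

### API

Orientations are given as a unit quaternion [w, x, y, z].
In Python, from station import manip gives the robot as it stands.
- The arm moves only by the tool jog_arm, never from a script. Its argument "plan" is a list of rows, each a list of 7 numbers: the shift along the tool's x, y, z normalised to -1 to 1, where 1 is 4 cm, then the turn, a rotation vector about the tool's x, y, z normalised to -1 to 1, where 1 is 5 degrees, then the gripper command: -1 is fully open, 1 is shut, values between are in proportion. In form: [[dx, dy, dz, ax, ay, az, fingers], ...]. A call has 1 to 12 rows; each row shifts and turns the commanded pose from where the row before left it, along the tool's axes as they then stand; what a row does not reach is not made up. A row lasts 1/12 s, in which the tool goes at most 41.7 mm and 7.16 degrees, less where a joint would pass 70% of its speed; a pose out of reach is approached as far as the arm can. A call with a number of a shift or a turn outside -1 to 1 is refused whole. A call with a gripper value outside its range is refused whole. The fingers move at their own pace and stop on an object; "force" is the grip in N (left out, the last holds). Time passes only in rows, so rows that do not move let the fingers close. It gives the time, the measured TCP pose, the force, the opening and the grip force at its end, in the units of the state.
- manip.get_obs(): the state, without advancing time (a new reading comes with each control period).
- manip.read_camera(name): name is "scene" or "top" or "wrist"; returns (picture, depth): 400x640x3 uint8, red, green, blue; 400x640 float32, m along the optical axis (not along the pixel's ray), 0 where there is no reading.
- manip.calibration(name): a dict with "mtx" (3x3 intrinsics, pixels), "camera_from_world" (4x4, takes a point from world to camera coordinates); the wrist camera has in their place "mount" (4x4, takes a point from camera to tool coordinates, whose origin is the TCP and whose axes are the flange's). Camera axes: x right, y down, z forward; pixel columns grow to the right and rows downward; lengths in m; the calibration is good to about 2 mm. A picture is of the moment at which its call begins: read the wrist's pose just before it. calibration takes no time and is no camera call.
- manip.close_job(): hands the job in; it is judged then, once.
The state is a dict: "time": time; "joint_pos": joint angles; "dq": joint speeds; "joint_efforts": joint torques, N m; "tool_pos": TCP position; "tool_rot": TCP orientation; "wrist_force": force on the tool from outside, world axes, zero at the start; "torque": the same for the moment, N m; "width": finger opening in m; "grasp_force": force on a finger pad.
Only numpy, scipy, OpenCV 4.12 (cv2) and the standard library are available. Lean on these libraries where they do the work, as an engineer would, in place of code of your own. Each camera call takes 0.05 s, during which the arm holds its last target. There are 200 camera calls.

### The job

Push the loaded sample rack over the bench, never lifting it, round the vial rack, tip box and dish tray without the rack or the arm touching these three, and into the autosampler's lane between its guide rails until it meets the sprung sensing plate, whose depth in the lane differs every time and must be felt. Press the rack on the plate with about 10 N (over and above what sliding it takes; never as much as 16 N) for about a second, then withdraw so that the rack stays resting against the plate; leave the bottle, jar and pot beside the lane standing where they are.

Things in the scene. Friction and masses are not known exactly. Their poses are not given: they have to be found in the camera images.
- rack_mid (a point): centre of the loose sample rack, 21 mm above the bench: white plastic block with 12 flat grey vial caps on top, 116 mm (its x) x 96 mm (its y) x 42 mm high (50 over the caps), about 0.6 kg (varies). Too broad to grip: push it on its flat sides. Sliding it takes some 2 to 5 N. At the start its axes are those of the dock within 0.2 rad
- rack: the same sample rack; origin at the centre of its underside, on the bench
- dock: autosampler dock, fixed: two aluminium rails 22 mm high, 124 mm apart inside, make a lane; a white housing 250 x 150 x 100 mm closes it 140 mm in. Origin on the bench amid the lane's mouth; y runs into the lane, x across. Rails reach from y = 0 to 125 mm, splayed lead-ins out to y = -36 mm, 165 mm apart there. The rack goes in with its y along the lane's
- stop: fixed foot, at the lane's end, of the sensing plate, with all it carries. The steel plate (80 wide, 36 mm high, across the lane) is clamped at a new depth each time: its free face is 64 to 99 mm in from the mouth, not told by this pose. It yields inward by a damped spring, 2 N per mm, up to 14 mm, and on release pushes the rack back a few mm until friction holds it
- vial_rack: fixed aluminium rack of glass vials, 90 mm (its x) x 75 mm (its y), 46 mm high; origin at the centre of its underside. Not to be touched
- tip_box: fixed pipette tip box, clear with grey lid, 98 mm (its x) x 92 mm (its y), 48 mm high; origin at the centre of its underside. Not to be touched
- dish_tray: fixed open steel tray with white dishes, 92 mm (its x) x 88 mm (its y), 28 mm high; origin at the centre of its underside. Not to be touched
- amber_bottle: loose amber bottle, 56 mm wide, 110 mm high, beside the dock on the robot's side; origin at the centre of its underside. A bystander
- small_jar: loose white jar, 40 mm wide, 50 mm high, beside the dock on the far side; origin at the centre of its underside. A bystander
- sample_pot: loose clear pot, 30 mm wide, 40 mm high, on the robot's side of the lane, near its mouth; origin at the centre of its underside. A bystander

How it is judged:
By the outcome, as a careful person would: the job done as asked, in the order asked, and still so for the second after the job is handed in, with the robot touching nothing.
It also fails if it takes over 64 s, if anything falls off the work surface, if the arm or the gripper's body presses on something with over 40 N, if the wrist force passes 120 N, or if a joint passes its speed limit or range.

## Working session

There is one attempt and no reset: what is moved stays moved. The work goes in short steps, Python scripts to look and compute and a tool call to move; the robot and the scene stay as the last step left them, time stands still between calls to the robot, and variables do not carry over. Pictures are saved under pics/ and viewed, at most 10 in all, crops included, and the job is handed in when it is done.

Besides the shell and the picture viewer there is one more tool, called by a JSON object that holds its "op" and its "data", one argument or row to a line. jog_arm: Moves the arm, as the interface text tells. Scaled input: -1 to 1 covers 4 cm each way for a shift and 5 degrees each way for a turn. Its arguments: {"type":"object","properties":{"plan":{"type":"array"},"force":{"type":"number"}},"required":["plan"]}

```bash
mkdir -p pics; ls; python3 - <<'E'
from station import manip
import cv2,numpy as np
for n in("top","scene"):
    p,d=manip.read_camera(n); cv2.imwrite(f"pics/{n}0.png",p[:,:,::-1]); np.savez(f"pics/{n}0.npz",p=p,d=d)
    c=manip.calibration(n); print(n,c["mtx"].round(1).tolist(),c["camera_from_world"].round(3).tolist())
o=manip.get_obs(); print({k:np.round(v,3).tolist() for k,v in o.items()}); print(manip.finger_overhang)
E
```

```text
pics
top [[375.6, 0.0, 326.5], [0.0, 375.6, 193.2], [0.0, 0.0, 1.0]] [[0.016, -0.999, -0.042, 0.053], [-0.991, -0.01, -0.136, 0.584], [0.136, 0.043, -0.99, 0.661], [0.0, 0.0, 0.0, 1.0]]
scene [[390.6, 0.0, 316.6], [0.0, 390.6, 202.0], [0.0, 0.0, 1.0]] [[-0.901, 0.435, 0.01, 0.503], [0.304, 0.647, -0.699, -0.156], [-0.31, -0.626, -0.715, 1.013], [0.0, 0.0, 0.0, 1.0]]
{'time': 0.1, 'joint_pos': [-1.283, 0.207, 1.543, -0.0, 1.393, -0.151], 'dq': [0.0, -0.001, -0.003, -0.001, 0.0, 0.0], 'joint_efforts': [0.0, -37.187, -28.229, 0.07, 0.031, -0.0], 'tool_pos': [0.244, -0.52, 0.221], 'tool_rot': [-0.001, 0.976, 0.218, -0.0], 'wrist_force': [0.156, -0.053, -0.168], 'torque': [0.041, 0.023, -0.029], 'grasp_force': 0.0, 'width': 0.094}
0.017
```

View pics/top0.png

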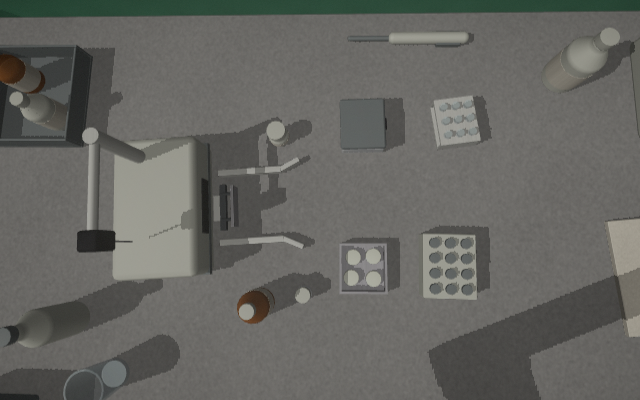

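View pics/scene0.png

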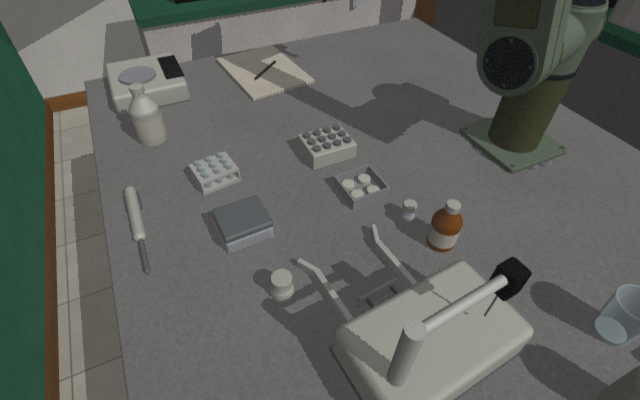

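The top view shows the sample rack at (449,266), the dish tray at (363,267), the tip box at (362,124) and the vial rack at (456,121). The lane is at the left: its rails run at rows ~172 and ~240, with splayed ends near (298,160) and (302,246). The plate is at ~(228,206), the pot at (303,296), the bottle at (253,306) and the jar at (276,132).

```bash
cat > h.py <<'E'
import numpy as np,cv2
from station import manip
def cloud(n,d):
    c=manip.calibration(n);K=c["mtx"];T=np.linalg.inv(c["camera_from_world"])
    v,u=np.mgrid[:d.shape[0],:d.shape[1]]
    P=np.stack([(u-K[0,2])/K[0,0]*d,(v-K[1,2])/K[1,1]*d,d],-1)
    return P@T[:3,:3].T+T[:3,3]
def ray(n,uv,z):
    c=manip.calibration(n);K=c["mtx"];T=np.linalg.inv(c["camera_from_world"])
    r=T[:3,:3]@[(uv[0]-K[0,2])/K[0,0],(uv[1]-K[1,2])/K[1,1],1];o=T[:3,3]
    return (o+r*(z-o[2])/r[2])[:2]
def rect(P,m):
    (c,s,a)=cv2.minAreaRect((P[m][:,:2]*1000).astype(np.float32)); return np.round(c,1),np.round(s,1),round(a,1)
E
python3 - <<'E'
from h import *
D=np.load("pics/top0.npz");P=cloud("top",D["d"]);z=P[...,2];z=np.where(D["d"]>0,z,0)
print("bench z",np.median(z[300:390,250:400]), np.median(z[180:230,330:420]))
m=((z>.012)).astype(np.uint8)
n,l,s,c=cv2.connectedComponentsWithStats(m)
for i in range(1,n):
    if s[i,4]<40: continue
    k=l==i; zt=np.percentile(z[k],90); t=k&(z>zt-.012)
    print(i,s[i].tolist(),"ztop",zt.round(3),"rect top",*rect(P,t),"all",*rect(P,k))
im=cv2.resize(D["p"][130:320,190:500,::-1],None,fx=2.5,fy=2.5,interpolation=cv2.INTER_CUBIC)
cv2.imwrite("pics/c1.png",cv2.convertScaleAbs(im,alpha=1.5))
E
```

```text
bench z -0.0009593303326068114 -0.0009929869277160996
1 [543, 28, 77, 64, 2628] ztop 0.147 rect top [ 829.4 -399.2] [30.7 31.8] 44.4 all [ 823.5 -392.4] [70.3 55.1] 38.5
2 [348, 31, 121, 14, 1114] ztop 0.023 rect top [909.7 -98.7] [243.   29.2] 89.5 all [909.7 -98.7] [243.   29.2] 89.5
3 [632, 38, 8, 79, 373] ztop 0.027 rect top [ 819.5 -539.3] [  6.4 153.8] 89.7 all [ 819.5 -539.3] [  6.4 153.8] 89.7
4 [0, 45, 90, 101, 5509] ztop 0.086 rect top [775.8 651.1] [151.9  52.9] 41.4 all [779.7 657.3] [180.6 201.9] 89.9
5 [431, 96, 50, 53, 1960] ztop 0.045 rect top [ 726.9 -185.1] [90.6 76.7] 7.9 all [ 726.7 -185.2] [91.1 76.7] 7.9
6 [340, 98, 47, 55, 2383] ztop 0.048 rect top [717.   -7.1] [98.2 88.4] 1.1 all [717.4  -7. ] [97.9 88.8] 2.1
9 [266, 121, 23, 25, 417] ztop 0.05 rect top [701.5 159.7] [35.8 35.3] 46.5 all [700.3 158.8] [37.1 38.3] 70.6
13 [77, 128, 137, 153, 15911] ztop 0.221 rect top [560.4 387.1] [176.1  30.4] 5.2 all [549.4 358.6] [251.9 151.5] 4.4
15 [218, 157, 82, 20, 544] ztop 0.022 rect top [631.9 195.4] [ 23.2 161.7] 10.0 all [631.9 195.4] [ 23.2 161.7] 10.0
16 [219, 1
[... 761 characters left out ...]
.   13.4] [27.7 26.3] 0.5
125 [366, 271, 16, 16, 196] ztop 0.017 rect top [425.5 -28. ] [28.  27.8] 19.6 all [425.5 -28. ] [28.  27.8] 19.6
148 [295, 287, 16, 17, 215] ztop 0.04 rect top [395.9 101.9] [26.7 27.3] 45.5 all [395.9 101.9] [26.7 27.3] 45.5
152 [237, 288, 37, 36, 1009] ztop 0.109 rect top [377.5 185.7] [24.7 24.6] 4.0 all [377.9 185.7] [55.  54.6] 11.9
172 [0, 302, 87, 46, 2647] ztop 0.151 rect top [340.9 543. ] [28.9 18.5] 9.8 all [342.1 540.3] [63.9 48.6] 14.3
205 [63, 359, 64, 41, 1890] ztop 0.088 rect top [248.6 460.1] [52.  71.2] 0.8 all [243.2 460.1] [62.3 71.5] 4.6
206 [0, 394, 36, 6, 170] ztop 0.03 rect top [200.  631.7] [61.   4.9] 86.7 all [200.  633.2] [66.7  6.7] 84.9
```

View pics/c1.png

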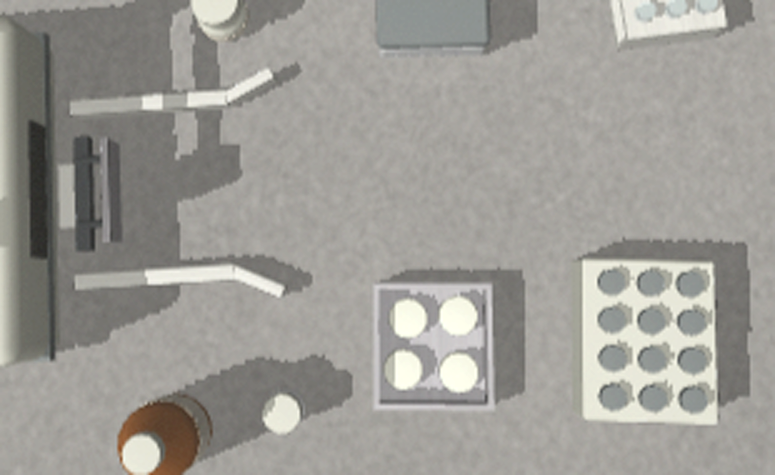

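```bash
cat >> h.py <<'E'
def pose():
    o=manip.get_obs();w,x,y,z=o["tool_rot"]
    hx=np.array([1-2*(y*y+z*z),2*(x*y+w*z)]);return o,np.degrees(np.arctan2(hx[1],hx[0]))
def to(x,y,z,h):
    "shift in tool units (40 mm) and turn units (5 deg) to reach target with tool down"
    o,H=pose();d=np.array([x,y,z])-o["tool_pos"];a=np.radians(H)
    X=np.array([np.cos(a),np.sin(a)]);Y=np.array([np.sin(a),-np.cos(a)])
    dh=(h-H+180)%360-180
    print("t",o["time"],"pos",np.round(o["tool_pos"],4),"head",H.round(2),"F",np.round(o["wrist_force"],1))
    print("units x,y,z",np.round([d[:2]@X/.04,d[:2]@Y/.04,-d[2]/.04],2),"az",round(-dh/5,2),"(turn after shift)")
E
python3 - <<'E'
from h import *
D=np.load("pics/top0.npz");P=cloud("top",D["d"]);z=P[...,2]
th=np.radians(4.5);C=np.array([549.4,358.6])/1000
for it in range(2):
    ex=np.array([np.cos(th),np.sin(th)]);ey=np.array([-ex[1],ex[0]])
    O=C-.215*ey
    q=(P[...,:2]-O);X=q@ex;Y=q@ey
    cs=[]
    for s in(-1,1):
        k=(np.abs(X*s-.067)<.02)&(Y>.005)&(Y<.12)&(z>.017)&(z<.026)
        (vx,vy,x0,y0)=cv2.fitLine((P[k][:,:2]).astype(np.float32),cv2.DIST_L2,0,.01,.001).ravel()
        a=np.degrees(np.arctan2(vy,vx))%180-90; cs.append((a,np.mean(X[k]),X[k].min(),X[k].max()));print("rail",s,a.round(2),k.sum(),np.round(cs[-1],4))
    print("O",O.round(4),"mid offset",(cs[0][2]+cs[1][3])/2, (cs[0][3]+cs[1][2])/2)
    k=(np.abs(X)<.045)&(Y>.04)&(Y<.135)&(z>.03)&(z<.04)
    print("plate Y",np.percentile(Y[k],[1,10,50,90,99]).round(4)); 
    # housing front edge fit
    th=np.radians(np.mean([c[0] for c in cs]))
R=P[(abs(P[...,0]-.453)<.08)&(abs(P[...,1]+.163)<.08)&(z>.034)]
to(.355,-.163,.12,4.4)
E
```

```text
rail -1 4.56 380 [ 4.5579 -0.0682 -0.0741 -0.0621]
rail 1 4.39 362 [4.3916 0.0672 0.0613 0.074 ]
O [0.5663 0.1443] mid offset -6.99936188289646e-05 -0.00038698066499253184
plate Y [0.0937 0.0942 0.0964 0.0992 0.0999]
rail -1 4.56 380 [ 4.5579 -0.0681 -0.0741 -0.062 ]
rail 1 4.39 362 [4.3916 0.0673 0.0614 0.0741]
O [0.5662 0.1443] mid offset 4.007012224034601e-06 -0.00032106161033600145
plate Y [0.0937 0.0942 0.0964 0.0992 0.0999]
t 0.1 pos [ 0.2441 -0.5199  0.2214] head 25.14 F [ 0.2 -0.1 -0.2]
units x,y,z [ 6.3  -6.9   2.54] az 4.15 (turn after shift)
```

{"op": "jog_arm", "data": {
  "plan": [
    [0.63,-0.69,0.2,0,0,0,-0.28],
    [0.63,-0.69,0.2,0,0,0,-0.28],
    [0.63,-0.69,0.2,0,0,0,-0.28],
    [0.63,-0.69,0.2,0,0,0,-0.28],
    [0.63,-0.69,0.2,0,0,0,-0.28],
    [0.63,-0.69,0.2,0,0,0,-0.28],
    [0.63,-0.69,0.2,0,0,0,-0.28],
    [0.63,-0.69,0.2,0,0,0,-0.28],
    [0.63,-0.69,0.2,0,0,0,-0.28],
    [0.63,-0.69,0.2,0,0,0,-0.28],
    [0,0,0,0,0,1,-0.28],
    [0,0,0,0,0,1,-0.28]
  ]
}}

```text
time: 1.1
tool_pos: [0.3547, -0.1606, 0.1413]
tool_rot: [-0.001, 0.991, 0.132, -0.001]
wrist_force: [0.3, -0.1, 0.2]
width: 0.0603
grasp_force: 0.0
```

{"op": "jog_arm", "data": {
  "plan": [
    [0,0,0,0,0,1,-0.28],
    [0,0,0,0,0,1,-0.28],
    [0,0,0,0,0,0.15,-0.28],
    [0,0,0,0,0,0,-0.28]
  ]
}}

```text
time: 1.43
tool_pos: [0.3549, -0.1634, 0.1422]
tool_rot: [-0.0, 0.999, 0.039, -0.0]
wrist_force: [0.5, 0.5, 0.2]
width: 0.0599
grasp_force: 0.0
```

```bash
python3 - <<'E'
from h import *
to(.365,-.163,.032,4.4)
E
```

```text
t 1.4333 pos [ 0.3549 -0.1634  0.1422] head 4.48 F [0.5 0.5 0.2]
units x,y,z [0.25 0.01 2.75] az 0.02 (turn after shift)
```

{"op": "jog_arm", "data": {
  "plan": [
    [0,0,0.7,0,0,0,-0.28],
    [0,0,0.7,0,0,0,-0.28],
    [0,0,0.7,0,0,0,-0.28],
    [0,0,0.4,0,0,0,-0.28],
    [0,0,0.2,0,0,0,-0.28],
    [0.25,0,0,0,0,0,-0.28],
    [0.15,0,0,0,0,0,-0.28],
    [0.1,0,0,0,0,0,-0.28],
    [0.1,0,0,0,0,0,-0.28],
    [0.1,0,0,0,0,0,-0.28],
    [0.1,0,0,0,0,0,-0.28],
    [0,0,0,0,0,0,-0.28]
  ]
}}

```text
time: 2.43
tool_pos: [0.3874, -0.162, 0.0353]
tool_rot: [0.001, 0.999, 0.039, -0.0]
wrist_force: [-3.0, -2.0, 2.1]
width: 0.0601
grasp_force: 1.6
```

{"op": "jog_arm", "data": {
  "plan": [
    [0.1,0,0,0,0,0,-0.28],
    [0.1,0,0,0,0,0,-0.28],
    [0.1,0,0,0,0,0,-0.28],
    [0.1,0,0,0,0,0,-0.28],
    [0.15,0,0,0,0,0,-0.28],
    [0.15,0,0,0,0,0,-0.28]
  ]
}}

```text
time: 2.93
tool_pos: [0.4123, -0.1586, 0.0346]
tool_rot: [-0.001, 0.999, 0.039, -0.003]
wrist_force: [-10.7, -1.0, 9.0]
width: 0.06
grasp_force: 5.2
```

{"op": "jog_arm", "data": {
  "plan": [
    [0.12,0,0,0,0,0,-0.28],
    [0.12,0,0,0,0,0,-0.28],
    [0.12,0,0,0,0,0,-0.28],
    [0.12,0,0,0,0,0,-0.28]
  ]
}}

```text
time: 3.27
tool_pos: [0.4312, -0.1569, 0.0346]
tool_rot: [-0.001, 0.999, 0.039, -0.004]
wrist_force: [-10.0, 0.3, 8.5]
width: 0.0596
grasp_force: 5.3
```

```bash
python3 - <<'E'
from h import *
to(.5,-.15,.034,4.4)
p,d=manip.read_camera("top");cv2.imwrite("pics/t2.png",p[150:350,300:600,::-1].repeat(2,0).repeat(2,1))
p,d2=manip.read_camera("scene");cv2.imwrite("pics/s2.png",cv2.resize(p[80:280,200:500,::-1],None,fx=2,fy=2))
P=cloud("top",d);z=P[...,2]
k=(z>.036)&(z<.056)&(abs(P[...,0]-.5)<.14)&(abs(P[...,1]+.163)<.08)
print(k.sum(),rect(P,k))
to(.5,-.15,.034,4.4)
E
```

```text
t 3.2667 pos [ 0.4312 -0.1569  0.0346] head 4.48 F [-10.    0.3   8.5]
units x,y,z [ 1.73 -0.04  0.02] az 0.02 (turn after shift)
2894 (array([ 505.6, -152.7]), array([101.5,  96.3]), 4.6)
t 3.3667 pos [ 0.4332 -0.1571  0.0346] head 4.45 F [-5.1 -0.4  3.1]
units x,y,z [ 1.68 -0.05  0.02] az 0.01 (turn after shift)
```

View pics/s2.png

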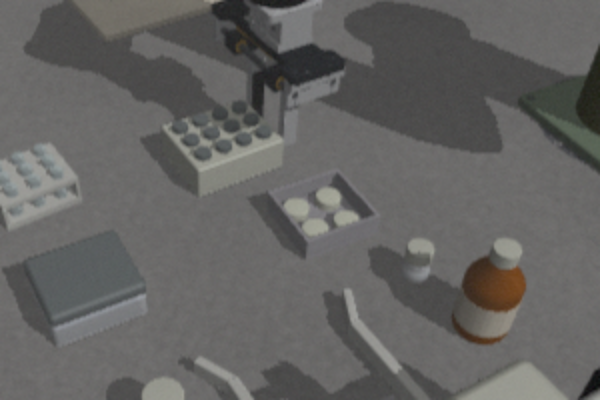

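{"op": "jog_arm", "data": {
  "plan": [
    [0.1,0,-0.02,0,0,0,-0.28],
    [0.2,0,-0.02,0,0,0,-0.28],
    [0.2,0,0,0,0,0,-0.28],
    [0.2,0,0,0,0,0,-0.28],
    [0.2,0,0,0,0,0,-0.28],
    [0.2,0,0,0,0,0,-0.28],
    [0.2,0,0,0,0,0,-0.28],
    [0.2,0,0,0,0,0,-0.28],
    [0.2,0,0,0,0,0,-0.28],
    [0.2,0,0,0,0,0,-0.28],
    [0.2,0,0,0,0,0,-0.28],
    [0.1,0,0,0,0,0,-0.28]
  ]
}}

```text
time: 4.37
tool_pos: [0.5233, -0.1509, 0.0363]
tool_rot: [0.0, 0.999, 0.038, 0.001]
wrist_force: [-4.1, 0.1, -0.2]
width: 0.0604
grasp_force: 1.8
```

{"op": "jog_arm", "data": {
  "plan": [
    [0.04,0,0,0,0,0,-0.28],
    [0,0,0,0,0,0,-0.28],
    [-0.1,0,0,0,0,0,-0.28],
    [-0.4,0,0,0,0,0,-0.28],
    [-0.5,0,-0.5,0,0,0,-0.28],
    [0,0,-0.9,0,0,0,-0.28],
    [0,0,-0.6,0,0,0,-0.28]
  ]
}}

```text
time: 4.95
tool_pos: [0.4835, -0.154, 0.1181]
tool_rot: [0.0, 0.999, 0.038, 0.001]
wrist_force: [1.2, -0.5, 0.1]
width: 0.0602
grasp_force: 0.0
```

```bash
cat >> h.py <<'E'
O=np.array([.5662,.1443]);TH=np.radians(4.47);EX=np.array([np.cos(TH),np.sin(TH)]);EY=np.array([-EX[1],EX[0]])
def rack(cx,cy):
    p,d=manip.read_camera("top");P=cloud("top",d);z=P[...,2]
    k=(z>.036)&(z<.056)&(abs(P[...,0]-cx)<.09)&(abs(P[...,1]-cy)<.09)
    c,s,a=rect(P,k); q=P[k][:,:2]-O
    print(k.sum(),c,s,a,"dock X,Y of centre",((c/1000-O)@EX).round(4),((c/1000-O)@EY).round(4))
    X,Y=q@EX,q@EY;print("X rng",X.min().round(4),X.max().round(4),"Y rng",Y.min().round(4),Y.max().round(4));return p
E
python3 - <<'E'
from h import *
rack(.589,-.146)
to(.592,-.25,.1,94.47)
E
```

```text
3225 [ 604.8 -146.2] [142.9  96.4] 4.4 dock X,Y of centre 0.0158 -0.2926
X rng -0.0557 0.0872 Y rng -0.3408 -0.2443
t 5.0 pos [ 0.4879 -0.156   0.1236] head 4.35 F [ 1.  -0.5  2.3]
units x,y,z [2.42 2.54 0.59] az -18.02 (turn after shift)
```

{"op": "jog_arm", "data": {
  "plan": [
    [0.4,0.42,0,0,0,0,-0.28],
    [0.4,0.42,0,0,0,0,-0.28],
    [0.4,0.42,0,0,0,0,-0.28],
    [0.4,0.42,0,0,0,0,-0.28],
    [0.4,0.42,0,0,0,0,-0.28],
    [0.4,0.42,0,0,0,0,-0.28],
    [0,0,0,0,0,-1,-0.28],
    [0,0,0,0,0,-1,-0.28],
    [0,0,0,0,0,-1,-0.28],
    [0,0,0,0,0,-1,-0.28],
    [0,0,0,0,0,-1,-0.28],
    [0,0,0,0,0,-1,-0.28]
  ]
}}

```text
time: 6.0
tool_pos: [0.5879, -0.2474, 0.1168]
tool_rot: [0.001, 0.955, 0.298, 0.001]
wrist_force: [-0.4, -0.4, 0.5]
width: 0.0602
grasp_force: 0.0
```

{"op": "jog_arm", "data": {
  "plan": [
    [0,0,0,0,0,-1,-0.28],
    [0,0,0,0,0,-1,-0.28],
    [0,0,0,0,0,-1,-0.28],
    [0,0,0,0,0,-1,-0.28],
    [0,0,0,0,0,-1,-0.28],
    [0,0,0,0,0,-1,-0.28],
    [0,0,0,0,0,-1,-0.28],
    [0,0,0,0,0,-1,-0.28],
    [0,0,0,0,0,-1,-0.28],
    [0,0,0,0,0,-1,-0.28],
    [0,0,0,0,0,-1,-0.28],
    [0,0,0,0,0,-1,-0.28]
  ]
}}

```text
time: 7.0
tool_pos: [0.5879, -0.2473, 0.1168]
tool_rot: [0.002, 0.678, 0.735, 0.001]
wrist_force: [0.9, -0.8, 0.2]
width: 0.06
grasp_force: 0.0
```

```bash
cat >> h.py <<'E'
def rack2(Yc,Xc=0):
    p,d=manip.read_camera("top");P=cloud("top",d);z=P[...,2];q=P[...,:2]-O;X,Y=q@EX,q@EY
    k=(z>.034)&(z<.047)&(abs(X-Xc)<.068)&(abs(Y-Yc)<.065)
    c,s,a=rect(P,k);c=c/1000-O
    print(k.sum(),s,"yaw",a,"dock X,Y",(c@EX).round(4),(c@EY).round(4),"X",X[k].min().round(4),X[k].max().round(4),"Y",Y[k].min().round(4),Y[k].max().round(4));return p
E
python3 - <<'E'
from h import *
p=rack2(-.293);cv2.imwrite("pics/t3.png",p[:,:,::-1])
q=O+.002*EX-.38*EY
to(*q,.03,94.47)
E
```

```text
2315 [116.4  96.4] yaw 4.3 dock X,Y 0.0024 -0.2925 X -0.0557 0.0607 Y -0.3406 -0.2442
t 7.05 pos [ 0.5878 -0.2474  0.1168] head 94.77 F [-0.  -0.2 -0.3]
units x,y,z [0.3  0.28 2.17] az 0.06 (turn after shift)
```

View pics/t3.png

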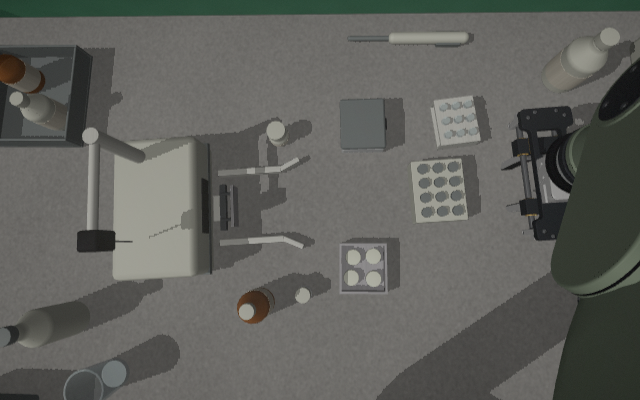

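{"op": "jog_arm", "data": {
  "plan": [
    [0,0.14,0.3,0,0,-0.05,-0.28],
    [0,0.14,0.5,0,0,0,-0.28],
    [0,0,0.6,0,0,0,-0.28],
    [0,0,0.5,0,0,0,-0.28],
    [0,0,0.3,0,0,0,-0.28],
    [0.2,0,0,0,0,0,-0.28],
    [0.3,0,0,0,0,0,-0.28],
    [0.3,0,-0.03,0,0,0,-0.28],
    [0.15,0,0,0,0,0,-0.28],
    [0.1,0,0,0,0,0,-0.28],
    [0.1,0,0,0,0,0,-0.28]
  ]
}}

```text
time: 7.97
tool_pos: [0.5958, -0.201, 0.0311]
tool_rot: [0.003, 0.677, 0.736, -0.0]
wrist_force: [1.0, -4.7, 1.6]
width: 0.0602
grasp_force: 2.3
```

{"op": "jog_arm", "data": {
  "plan": [
    [0.15,0,0,0,0,0,-0.28],
    [0.2,0,0,0,0,0,-0.28],
    [0.2,0,0,0,0,0,-0.28],
    [0.2,0,0,0,0,0,-0.28],
    [0.2,0,0,0,0,0,-0.28],
    [0.2,0,0,0,0,0,-0.28],
    [0.2,0,0,0,0,0,-0.28],
    [0.2,0,0,0,0,0,-0.28],
    [0.2,0,0,0,0,0,-0.28],
    [0.2,0,0,0,0,0,-0.28],
    [0.15,0,0,0,0,0,-0.28],
    [0.1,0,0,0,0,0,-0.28]
  ]
}}

```text
time: 8.97
tool_pos: [0.5889, -0.1139, 0.0311]
tool_rot: [0.003, 0.678, 0.735, -0.0]
wrist_force: [0.4, -6.5, 3.4]
width: 0.0603
grasp_force: 3.3
```

```bash
python3 - <<'E'
from h import *
o,H=pose();q=o["tool_pos"][:2]-O;print("TCP X,Y",q@EX,q@EY,o["tool_pos"][2],H,o["wrist_force"])
rack2(q@EY+.056)
E
```

```text
TCP X,Y 0.00252289275889567 -0.2591825505203038 0.0310526935586524 94.65533635063584 [ 0.40283377 -6.51638916  3.39397742]
1908 [116.3  93.9] yaw 4.6 dock X,Y 0.0022 -0.2007 X -0.0561 0.0602 Y -0.2475 -0.1536
```

{"op": "jog_arm", "data": {
  "plan": [
    [0.1,0,-0.02,0,0,-0.2,-0.28],
    [0.2,0,0,0,0,0,-0.28],
    [0.22,0,0,0,0,0,-0.28],
    [0.22,0,0,0,0,0,-0.28],
    [0.22,0,0,0,0,0,-0.28],
    [0.22,0,0,0,0,0,-0.28],
    [0.22,0,0,0,0,0,-0.28],
    [0.22,0,0,0,0,0,-0.28],
    [0.22,0,0,0,0,0,-0.28],
    [0.22,0,0,0,0,0,-0.28],
    [0.2,0,0,0,0,0,-0.28],
    [0.1,0,0,0,0,0,-0.28]
  ]
}}

```text
time: 10.02
tool_pos: [0.5789, -0.0188, 0.0311]
tool_rot: [0.001, 0.671, 0.741, -0.0]
wrist_force: [1.0, -8.0, 2.7]
width: 0.0603
grasp_force: 3.8
```

```bash
python3 - <<'E'
from h import *
o,H=pose();q=o["tool_pos"][:2]-O;print("TCP X,Y",q@EX,q@EY,o["tool_pos"][2],H,o["wrist_force"])
rack2(q@EY+.056)
E
```

```text
TCP X,Y -2.3862855704197563e-05 -0.16362147429928345 0.03105578559447982 95.69552901010712 [ 0.95636207 -8.00148895  2.72141614]
741 [116.9  80.3] yaw 7.0 dock X,Y -0.0015 -0.0982 X -0.0595 0.0559 Y -0.1407 -0.0575
```

{"op": "jog_arm", "data": {
  "plan": [
    [0.1,0,-0.02,0,0,0.1,-0.28],
    [0.1,0,0,0,0,0.1,-0.28],
    [0.1,0,0,0,0,0.05,-0.28],
    [0.1,0,0,0,0,0,-0.28],
    [0.1,0,0,0,0,0,-0.28],
    [0.05,0,0,0,0,0,-0.28]
  ]
}}

```text
time: 10.57
tool_pos: [0.5762, 0.0031, 0.031]
tool_rot: [0.0, 0.679, 0.734, -0.0]
wrist_force: [-0.1, -6.8, 5.3]
width: 0.0602
grasp_force: 4.4
```

```bash
python3 - <<'E'
from h import *
o,H=pose();q=o["tool_pos"][:2]-O;print("TCP X,Y",q@EX,q@EY,o["tool_pos"][2],H,o["wrist_force"])
p=rack2(q@EY+.056)
cv2.imwrite("pics/t4.png",cv2.resize(cv2.convertScaleAbs(p[140:280,200:420,::-1],alpha=1.5),None,fx=3,fy=3))
E
```

```text
TCP X,Y -0.000988476393312748 -0.14152328205371154 0.031028470995752275 94.39270082772981 [-0.14725944 -6.83459624  5.25719219]
534 [130.1  57.5] yaw 22.0 dock X,Y 0.0002 -0.0783 X -0.059 0.056 Y -0.113 -0.0365
```

View pics/t4.png

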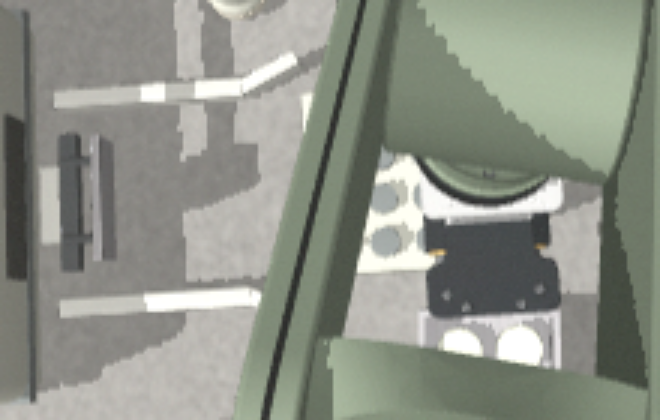

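{"op": "jog_arm", "data": {
  "plan": [
    [0.1,0,-0.03,0,0,0,-0.28],
    [0.2,0,-0.02,0,0,0,-0.28],
    [0.2,0,0,0,0,0,-0.28],
    [0.2,0,0,0,0,0,-0.28],
    [0.2,0,0,0,0,0,-0.28],
    [0.1,0,0,0,0,0,-0.28]
  ]
}}

```text
time: 11.12
tool_pos: [0.5723, 0.045, 0.0323]
tool_rot: [-0.001, 0.679, 0.734, -0.0]
wrist_force: [0.4, -2.6, -3.5]
width: 0.0602
grasp_force: 1.3
```

{"op": "jog_arm", "data": {
  "plan": [
    [0.15,0,0,0,0,0,-0.28],
    [0.15,0,0,0,0,0,-0.28],
    [0.15,0,0,0,0,0,-0.28],
    [0.15,0,0,0,0,0,-0.28],
    [0.1,0,0,0,0,0,-0.28]
  ]
}}

```text
time: 11.53
tool_pos: [0.571, 0.072, 0.0329]
tool_rot: [-0.0, 0.679, 0.734, 0.0]
wrist_force: [0.8, -3.5, -2.1]
width: 0.0602
grasp_force: 1.4
```

```bash
cat >> h.py <<'E'
def st():
    o,H=pose();q=o["tool_pos"][:2]-O;F=o["wrist_force"];print("t",o["time"],"TCP X,Y",(q@EX).round(4),(q@EY).round(4),o["tool_pos"][2].round(4),H.round(2),"F X,Y,z",(F[:2]@EX).round(1),(F[:2]@EY).round(1),F[2].round(1),"M",o["torque"].round(2))
E
python3 - <<'E'
from h import *
st()
p=rack2(-.04);st()
E
```

```text
t 11.5333 TCP X,Y -0.0009 -0.0724 0.0329 94.41 F X,Y,z 0.5 -3.5 -2.1 M [-0.58 -0.12 -0.03]
593 [63.4 60. ] yaw 4.5 dock X,Y -0.0272 -0.0053 X -0.0589 0.0045 Y -0.0353 0.0248
t 11.5833 TCP X,Y -0.0009 -0.0718 0.0329 94.42 F X,Y,z -0.8 -0.6 -0.9 M [-0.13 -0.07 -0.02]
```

{"op": "jog_arm", "data": {
  "plan": [
    [0.1,0,0.01,0,0,0,-0.28],
    [0.12,0,0.005,0,0,0,-0.28],
    [0.12,0,0,0,0,0,-0.28],
    [0.12,0,0,0,0,0,-0.28],
    [0.12,0,0,0,0,0,-0.28],
    [0.12,0,0,0,0,0,-0.28],
    [0.1,0,0,0,0,0,-0.28],
    [0.08,0,0,0,0,0,-0.28],
    [0.05,0,0,0,0,0,-0.28],
    [0.03,0,0,0,0,0,-0.28],
    [0.03,0,0,0,0,0,-0.28]
  ]
}}

```text
time: 12.5
tool_pos: [0.5687, 0.1105, 0.0329]
tool_rot: [0.001, 0.679, 0.734, 0.0]
wrist_force: [-0.2, -5.7, 2.7]
width: 0.0602
grasp_force: 2.8
```

```bash
python3 -c "
from h import *
st()"
```

```text
t 12.5 TCP X,Y -0.0001 -0.0339 0.0329 94.4 F X,Y,z -0.7 -5.7 2.7 M [-1.01 -0.11 -0.03]
```

{"op": "jog_arm", "data": {
  "plan": [
    [0.02,0,0,0,0,0,-0.28],
    [0.02,0,0,0,0,0,-0.28],
    [0.02,0,0,0,0,0,-0.28],
    [0.02,0,0,0,0,0,-0.28]
  ]
}}

```text
time: 12.83
tool_pos: [0.5685, 0.1135, 0.0329]
tool_rot: [0.001, 0.68, 0.734, 0.0]
wrist_force: [0.8, -5.0, 1.3]
width: 0.0603
grasp_force: 2.7
```

{"op": "jog_arm", "data": {
  "plan": [
    [0.02,0,0,0,0,0,-0.28],
    [0.02,0,0,0,0,0,-0.28],
    [0.02,0,0,0,0,0,-0.28],
    [0.02,0,0,0,0,0,-0.28]
  ]
}}

```text
time: 13.17
tool_pos: [0.5683, 0.1167, 0.0329]
tool_rot: [0.001, 0.68, 0.734, 0.0]
wrist_force: [1.3, -6.0, 2.3]
width: 0.0601
grasp_force: 3.0
```

{"op": "jog_arm", "data": {
  "plan": [
    [0.025,0,-0.01,0,0,0,-0.28],
    [0.025,0,0,0,0,0,-0.28],
    [0.025,0,0,0,0,0,-0.28],
    [0.025,0,0,0,0,0,-0.28],
    [0.025,0,0,0,0,0,-0.28]
  ]
}}

```text
time: 13.58
tool_pos: [0.5675, 0.122, 0.0329]
tool_rot: [0.0, 0.679, 0.734, 0.0]
wrist_force: [0.8, -4.6, 2.2]
width: 0.0598
grasp_force: 3.0
```

{"op": "jog_arm", "data": {
  "plan": [
    [0.025,0,0,0,0,0,-0.28],
    [0.025,0,0,0,0,0,-0.28],
    [0.025,0,0,0,0,0,-0.28],
    [0.025,0,0,0,0,0,-0.28]
  ]
}}

```text
time: 13.92
tool_pos: [0.5672, 0.1259, 0.0329]
tool_rot: [0.0, 0.679, 0.734, 0.0]
wrist_force: [0.5, -3.6, -0.1]
width: 0.0604
grasp_force: 1.5
```

{"op": "jog_arm", "data": {
  "plan": [
    [0.025,0,0,0,0,0,-0.28],
    [0.025,0,0,0,0,0,-0.28],
    [0.025,0,0,0,0,0,-0.28]
  ]
}}

```text
time: 14.17
tool_pos: [0.5669, 0.1289, 0.0329]
tool_rot: [0.0, 0.679, 0.734, 0.0]
wrist_force: [0.6, -5.0, -0.3]
width: 0.0602
grasp_force: 2.0
```

```bash
python3 -c "
from h import *
st()"
```

```text
t 14.1667 TCP X,Y -0.0005 -0.0154 0.0329 94.39 F X,Y,z 0.2 -5.1 -0.3 M [-0.8  -0.15  0.11]
```

{"op": "jog_arm", "data": {
  "plan": [
    [0.0125,0,0,0,0,0,-0.28],
    [0.0125,0,0,0,0,0,-0.28]
  ]
}}

```text
time: 14.33
tool_pos: [0.5668, 0.13, 0.0329]
tool_rot: [0.0, 0.679, 0.734, 0.0]
wrist_force: [1.9, -3.0, 2.9]
width: 0.0603
grasp_force: 2.2
```

{"op": "jog_arm", "data": {
  "plan": [
    [0.0125,0,0,0,0,0,-0.28],
    [0.0125,0,0,0,0,0,-0.28]
  ]
}}

```text
time: 14.5
tool_pos: [0.5668, 0.1309, 0.0329]
tool_rot: [0.0, 0.679, 0.734, 0.0]
wrist_force: [1.3, -6.4, 2.1]
width: 0.0601
grasp_force: 3.6
```

{"op": "jog_arm", "data": {
  "plan": [
    [0.0125,0,0,0,0,0,-0.28],
    [0.0125,0,0,0,0,0,-0.28]
  ]
}}

```text
time: 14.67
tool_pos: [0.5667, 0.1319, 0.0329]
tool_rot: [0.0, 0.679, 0.734, 0.0]
wrist_force: [-0.3, -2.8, 1.1]
width: 0.0602
grasp_force: 1.6
```

{"op": "jog_arm", "data": {
  "plan": [
    [0.0125,0,0,0,0,0,-0.28],
    [0.0125,0,0,0,0,0,-0.28]
  ]
}}

```text
time: 14.83
tool_pos: [0.5666, 0.1329, 0.0329]
tool_rot: [0.0, 0.679, 0.734, 0.0]
wrist_force: [1.1, -6.4, 4.0]
width: 0.0602
grasp_force: 3.6
```

```bash
python3 -c "
from h import *
st()"
```

```text
t 14.8333 TCP X,Y -0.0005 -0.0114 0.0329 94.4 F X,Y,z 0.6 -6.5 4.0 M [-1.25 -0.25  0.01]
```

{"op": "jog_arm", "data": {
  "plan": [
    [0.0125,0,0,0,0,0,-0.28],
    [0.0125,0,0,0,0,0,-0.28]
  ]
}}

```text
time: 15.0
tool_pos: [0.5666, 0.1337, 0.0329]
tool_rot: [0.001, 0.679, 0.734, -0.0]
wrist_force: [0.8, -5.8, 1.9]
width: 0.0601
grasp_force: 3.0
```

{"op": "jog_arm", "data": {
  "plan": [
    [0.0125,0,0,0,0,0,-0.28],
    [0.0125,0,0,0,0,0,-0.28]
  ]
}}

```text
time: 15.17
tool_pos: [0.5666, 0.1342, 0.033]
tool_rot: [0.001, 0.679, 0.734, -0.0]
wrist_force: [0.9, -7.4, 2.9]
width: 0.0603
grasp_force: 3.8
```

{"op": "jog_arm", "data": {
  "plan": [
    [0.0125,0,0,0,0,0,-0.28],
    [0.0125,0,0,0,0,0,-0.28]
  ]
}}

```text
time: 15.33
tool_pos: [0.5665, 0.1348, 0.033]
tool_rot: [0.001, 0.679, 0.734, -0.001]
wrist_force: [-0.5, -9.4, 2.0]
width: 0.0604
grasp_force: 4.4
```

```bash
python3 -c "
from h import *
st()"
```

```text
t 15.3333 TCP X,Y -0.0004 -0.0095 0.033 94.42 F X,Y,z -1.2 -9.3 2.0 M [-1.51 -0.31 -0.01]
```

{"op": "jog_arm", "data": {
  "plan": [
    [0.0125,0,0,0,0,0,-0.28],
    [0.0125,0,0,0,0,0,-0.28]
  ]
}}

```text
time: 15.5
tool_pos: [0.5665, 0.1354, 0.0329]
tool_rot: [0.001, 0.679, 0.734, -0.001]
wrist_force: [0.8, -10.4, 1.7]
width: 0.06
grasp_force: 5.0
```

{"op": "jog_arm", "data": {
  "plan": [
    [0.0125,0,0,0,0,0,-0.28],
    [0.0125,0,0,0,0,0,-0.28]
  ]
}}

```text
time: 15.67
tool_pos: [0.5664, 0.136, 0.033]
tool_rot: [0.002, 0.679, 0.734, -0.001]
wrist_force: [1.1, -10.3, 2.7]
width: 0.0602
grasp_force: 5.5
```

```bash
python3 -c "
from h import *
st()"
```

```text
t 15.6667 TCP X,Y -0.0004 -0.0083 0.033 94.43 F X,Y,z 0.3 -10.3 2.7 M [-1.98 -0.29 -0.01]
```

{"op": "jog_arm", "data": {
  "plan": [
    [0.0125,0,0,0,0,0,-0.28],
    [0.0125,0,0,0,0,0,-0.28],
    [0.0125,0,0,0,0,0,-0.28],
    [0.0125,0,0,0,0,0,-0.28]
  ]
}}

```text
time: 16.0
tool_pos: [0.5664, 0.1371, 0.033]
tool_rot: [0.002, 0.679, 0.734, -0.002]
wrist_force: [0.9, -13.7, 3.0]
width: 0.0597
grasp_force: 6.7
```

{"op": "jog_arm", "data": {
  "plan": [
    [0.0125,0,0,0,0,0,-0.28],
    [0.0125,0,0,0,0,0,-0.28]
  ]
}}

```text
time: 16.17
tool_pos: [0.5663, 0.1377, 0.033]
tool_rot: [0.002, 0.679, 0.734, -0.002]
wrist_force: [0.4, -14.2, 2.4]
width: 0.0602
grasp_force: 7.2
```

{"op": "jog_arm", "data": {
  "plan": [
    [0,0,0,0,0,0,-0.28],
    [0,0,0,0,0,0,-0.28]
  ]
}}

```text
time: 16.33
tool_pos: [0.5663, 0.1377, 0.033]
tool_rot: [0.002, 0.679, 0.734, -0.002]
wrist_force: [0.8, -13.1, 3.6]
width: 0.0602
grasp_force: 6.9
```

{"op": "jog_arm", "data": {
  "plan": [
    [0.0125,0,0,0,0,0,-0.28],
    [0,0,0,0,0,0,-0.28],
    [0,0,0,0,0,0,-0.28],
    [0,0,0,0,0,0,-0.28],
    [0,0,0,0,0,0,-0.28],
    [0,0,0,0,0,0,-0.28],
    [0,0,0,0,0,0,-0.28],
    [0,0,0,0,0,0,-0.28],
    [0,0,0,0,0,0,-0.28],
    [0,0,0,0,0,0,-0.28],
    [0,0,0,0,0,0,-0.28],
    [0,0,0,0,0,0,-0.28]
  ]
}}

```text
time: 17.33
tool_pos: [0.5663, 0.138, 0.033]
tool_rot: [0.002, 0.679, 0.734, -0.002]
wrist_force: [0.0, -13.9, 2.7]
width: 0.0598
grasp_force: 7.1
```

{"op": "jog_arm", "data": {
  "plan": [
    [-0.02,0,0,0,0,0,-0.28],
    [-0.02,0,0,0,0,0,-0.28],
    [-0.02,0,0,0,0,0,-0.28],
    [-0.02,0,0,0,0,0,-0.28],
    [-0.02,0,0,0,0,0,-0.28],
    [-0.02,0,0,0,0,0,-0.28],
    [-0.02,0,0,0,0,0,-0.28],
    [-0.02,0,0,0,0,0,-0.28],
    [-0.02,0,0,0,0,0,-0.28],
    [-0.02,0,0,0,0,0,-0.28],
    [-0.02,0,0,0,0,0,-0.28],
    [-0.02,0,0,0,0,0,-0.28]
  ]
}}

```text
time: 18.33
tool_pos: [0.566, 0.1322, 0.0323]
tool_rot: [-0.0, 0.679, 0.734, -0.0]
wrist_force: [0.9, -0.2, -0.4]
width: 0.0602
grasp_force: 0.0
```

{"op": "jog_arm", "data": {
  "plan": [
    [-0.1,0,0,0,0,0,-0.28],
    [-0.3,0,0,0,0,0,-0.28],
    [-0.5,0,0,0,0,0,-0.28],
    [-0.5,0,-0.4,0,0,0,-0.28],
    [-0.5,0,-0.6,0,0,0,-0.28],
    [-0.8,0,-0.6,0,0,0,-0.28],
    [-0.8,0,-0.5,0,0,0,-0.28],
    [-0.9,0,0,0,0,0,-0.28],
    [-0.9,0,0,0,0,0,-0.28],
    [-0.9,0,0,0,0,0,-0.28],
    [-0.5,0,0,0,0,0,-0.28],
    [0,0,0,0,0,0,-0.28]
  ]
}}

```text
time: 19.33
tool_pos: [0.5871, -0.141, 0.1171]
tool_rot: [0.001, 0.682, 0.732, -0.0]
wrist_force: [0.9, -0.1, 0.4]
width: 0.0599
grasp_force: 0.0
```

```bash
python3 - <<'E'
from h import *
st();p=rack2(.047)
cv2.imwrite("pics/t5.png",cv2.resize(cv2.convertScaleAbs(p[90:330,190:500,::-1],alpha=1.5),None,fx=2.5,fy=2.5))
E
```

```text
t 19.3333 TCP X,Y -0.0014 -0.286 0.1171 94.07 F X,Y,z 0.8 -0.2 0.4 M [-0.03 -0.1   0.01]
2286 [116.3 102.3] yaw 4.4 dock X,Y -0.0003 0.0512 X -0.0585 0.0579 Y 0.0 0.1023
```

View pics/t5.png

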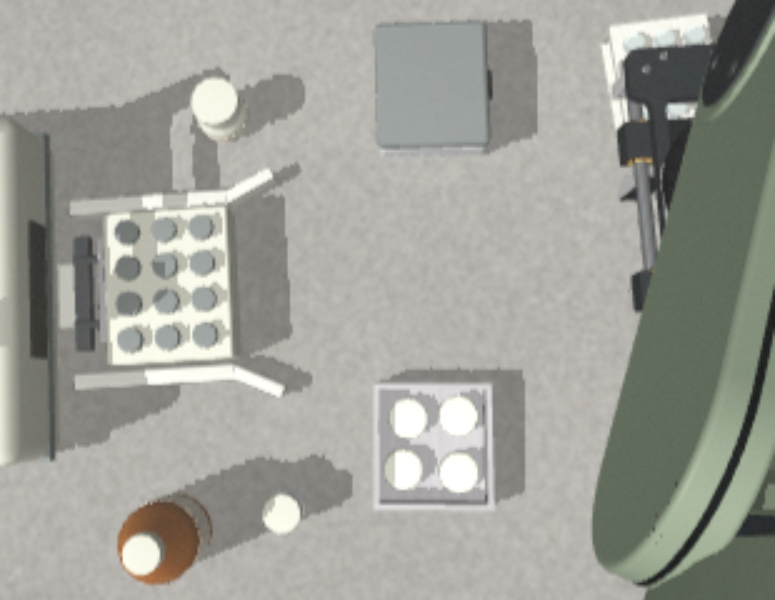

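The picture shows the rack square in the lane (crop pixels 105–232 across, 207–362 down), with its front against the plate. The bottle, jar and pot are where they stood, and the arm is clear.

```bash
python3 -c "
from station import manip
print(manip.close_job())"
```

```text
the job is handed in; nothing more can be done
None
```

The rack is in the lane and resting against the sensing plate, after about 10 N (estimated from the wrist force and plate travel) held for just over 1 s; in the last picture the bottle, jar and pot stood where they were, I saw no sign of contact with the three obstacles, and I handed the job in at about 19.4 s.

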